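Run down the wing screw of the bonding press

TASK

A glued plywood coupon lies in the small bonding press on the boat-shop bench, and the press's wing screw is still loose. Without gripping it, turn the wing screw clockwise (seen from above) by pushing its wings round with a fingertip, stroke after stroke, until it comes up against its stop with its foot down on the coupon; go gently and do not force it once it is snug. Leave the coupon and the things around the press where they are.

Things in the scene. Friction and masses are not known exactly. Their poses are not given: they have to be found in the camera images.
- press: Small bonding press, fixed to the bench. Origin on the bench on the screw axis, z up. Grey base plate x -57.5 to +97.5 mm, y +-75 mm, 15 mm thick. A cross beam along y (150 long, 40 wide, top 93 mm above bench) on two columns at y = +-60 mm, each capped by a bolt head (18 mm across, top 103 mm); the screw passes through its middle. Yaw within pi +- 0.7 rad.
- keeper (a point): Free end of the steel keeper arm, 6 mm past the screw axis (press x = -6 mm), 140 mm above the bench; axes as the press. The arm runs from here along press +x to a 14 mm post at x = +80 mm, on the robot's side; 10 mm wide, underside at 136 mm, top 144 mm (post 145 mm). Wings pass beneath it; a finger beside them cannot and must be lifted out first. The rest is open from above.
- wing (a joint): Turn of the wing screw in rad: grows as it turns clockwise seen from above, going down. 6.0 = home against its slightly springy stop, foot on the coupon; starts between 0 and 1.8. It stays where it is left; turning takes about 0.05 N m (1.6 N at 31 mm from the axis).
- head (a point): Centre of the brass wing head, on the screw axis at half wing height; x axis along the two like wings. Wings reach 42 mm either side, 9 mm thick, 18 high; hub 22 across, 20 high. Sinks 8 mm a turn to 110 mm above the bench at home, where the wings lie along press y. A wing's direction in the press frame, counter-clockwise from +x: pi/2 + 6.0 - joint value, and half a turn from it.
- coupon: Loose plywood coupon of two glued plies with a dark glue line, 90 x 45 x 24 mm, lying on the press's base plate under the screw's foot (a 28 mm disc). Origin at the centre of its underside. To be left in place.
- tub: Bystander: open white card filler tub, 84 mm across the rim, 85 mm high, loose on the bench to the press's +y side. Origin at the centre of its underside.
- cup: Bystander: clear plastic mixing cup, 72 mm across the rim, 55 mm high, loose on the bench to the press's -y side. Origin at the centre of its underside.
- stick: Bystander: wooden stirring stick 150 x 18 x 6 mm lying on the bench on the press's -x side (away from the robot), long along its own y. Origin at the centre of its underside.
- spare: Bystander: spare plywood coupon, 90 x 45 x 24 mm, lying loose on the bench near the press. Origin at the centre of its underside.
Mind the look-alikes: they are no part of the job. Leave any blue or pink look-alike of the press alone.

How it is judged:
At the end, for the whole second after the job is handed in: The wing screw is home: turned to within 0.2 rad of its stop and at rest; the coupon lies within 8 mm and the tub, cup, stick and spare coupon within 25 mm of where they started (value of joint wing above 5.8 rad and velocity of joint wing between -0.1 and 0.1 rad/s and distance of coupon from where it was at the start of the episode below 0.008 m and distance of each of tub, cup, stick, spare from where it was at the start of the episode below 0.025 m); the robot touches nothing.
It fails at once if the screw or press is gripped or forced (more than 30 N from the fingers) (contact force between the fingers and press above 30 N).
It fails at once if the coupon is shoved or lifted (more than 8 mm) (distance of coupon from where it was at the start of the episode above 0.008 m).
It fails at once if the tub, cup, stick or spare coupon is knocked, carried or lifted (more than 25 mm) (distance of any of tub, cup, stick, spare from where it was at the start of the episode above 0.025 m).
It also fails if it takes over 51 s, if anything falls off the work surface, if the arm or the gripper's body presses on something with over 40 N, if the wrist force passes 120 N, or if a joint passes its speed limit or range.

ROBOT

A 7-joint arm with a two-finger parallel gripper is mounted at the origin on the work surface. World frame = base frame: x ahead of the robot, y to its left, z up, the work surface at z = 0. Lengths are in m, angles in rad, forces in N, time in s.
With the tool pointing down it reaches from about 0.425 to 1.025 m from the base axis. Payload 9.4 kg.
Tool frame: the origin (TCP) lies at the centre of the arm's flange, where the gripper is bolted on; the fingertips stand 173 mm ahead of it and the grasp point (between the pads) lies 155 mm ahead of it; z points along the fingers, y is the line along which they close (so a half turn about z gives the same grasp; the last joint's range is limited). The gripper opens to 85 mm and grips with 20 to 120 N. Pads are 22 mm wide; open, the fingers measure 114 mm over their backs; the gripper's body (76 mm by 85 mm) begins 54 mm behind the grasp point. The pads swing forward as they close: fully open they stand 13 mm farther back than shut.
Start: joints at [-1.314, 0.599, -0.003, 1.599, 0.002, 0.943, -0.08], TCP at [0.238, 0.685, 0.405] pointing down, gripper open.
Joint ranges: [-2.57, 2.57], [-0.35, 1.97], [-1.29, 1.29], [0.11, 2.56], [-1.05, 4.19], [0.11, 1.86], [-2.63, 2.63]. Speed limits (rad/s): [2.22, 2.22, 3.01, 3.01, 3.14, 3.14, 3.14].

INTERFACE

Orientations are given as a rotation vector (axis times angle).
In Python, from workcell import arm gives the robot as it stands. The module is installed in compiled form; this text tells all that it offers.
- The arm moves only by the shell command python3 -m inch 'ROWS'. ROWS is JSON, a list of rows, each a list of 7 numbers: the shift along the world's x, y, z each as a share of 0.08 m, from -1 to 1, then the turn, a rotation vector about the world's x, y, z each as a share of 90 degrees, from -1 to 1, then the closure, from -1 (fully open) to 1 (shut). A call has 1 to 8 rows; each row is the pose to reach, as a shift and turn from the pose commanded when the call began; what a row does not reach only later rows make up. A row lasts 1/12 s, in which the tool goes at most 41.7 mm and 7.16 degrees, less where a joint would pass 70% of its speed; a pose out of reach is approached as far as the arm can. A call with a number of a shift or a turn outside -1 to 1 is refused whole. A call with a gripper value outside its range is refused whole. The fingers move at their own pace and stop on an object; the grip force is fixed at half the most. Time passes only in rows, so rows that repeat a pose let the fingers close. It gives the time, the measured TCP pose, the force, the opening and the grip force at its end, in the units of the state.
- arm.get_obs(): the state, without advancing time (a new reading comes with each control period).
- arm.get_image(name): name is "scene" or "top" or "wrist"; returns (picture, depth): 400x640x3 uint8, blue, green, red; 400x640 float32, m along the optical axis (not along the pixel's ray), 0 where there is no reading.
- arm.camera_params(name): a dict with "vfov" (degrees; the focal length in pixels is half the picture's height over the tangent of half this angle, whatever the lens; pixels are square), "cx", "cy" (the principal point, pixels), "rvec" (rotation vector, rad) and "tvec" (3), from world to camera coordinates, as OpenCV has them; the wrist camera has in their place "hand_eye" (4x4, takes a point from camera to tool coordinates, whose origin is the TCP and whose axes are the flange's). Camera axes: x right, y down, z forward; pixel columns grow to the right and rows downward; lengths in m; the calibration is good to about 2 mm. The wrist camera is an equidistant fisheye: a pixel r from the principal point sees the ray r / f radians off the axis. A picture is of the moment at which its call begins: read the wrist's pose just before it. camera_params takes no time and is no camera call.
- arm.hand_in(): hands the job in; it is judged then, once.
Trained networks look in the newest picture that a camera, given by its name, has taken for a name from the list of things; names that differ only in an ending like _2 or _b are one class to them, and where a whole thing is asked for, a point or a joint stands for the part that bears it (a point fixed in the world has none). Each returns a list of dicts, best first, with "conf" (0 to 1); they miss things now and then, are a little off and sometimes report something else, mostly with a low value. They report only what shows in the picture. A call takes as long as a camera call. They do not tell look-alikes from the thing itself.
- arm.boxes_of(camera, query): "at" ([column, row] as shares, 0 to 1, of the picture: columns of its width, rows of its height, amid what is visible of it).
The state is a dict: "time_s": time; "q": joint angles; "qvel": joint speeds; "tau": joint torques, N m; "tcp_pos": TCP position; "tcp_rot": TCP orientation; "wrist_force": force on the tool from outside, world axes, zero at the start; "wrist_torque": the same for the moment, N m; "grip_width": opening from 0.0 (shut) to 1.0 (fully open); "finger_force": force on a finger pad.
Only numpy, scipy, OpenCV 4.12 (cv2) and the standard library are available. Lean on these libraries where they do the work, as an engineer would, in place of code of your own. Each camera call takes 0.05 s, during which the arm holds its last target. There are 200 camera calls.

## Working session

There is one attempt and no reset: what is moved stays moved. The work goes in short steps, Python scripts to look and compute and a shell command to move; the robot and the scene stay as the last step left them, time stands still between calls to the robot, and variables do not carry over. Pictures are saved under pics/ and viewed, at most 10 in all, crops included, and the job is handed in when it is done.

```bash
mkdir -p pics
cat > h.py <<'E'
import numpy as np,cv2
from workcell import arm
from scipy.spatial.transform import Rotation as R
def cloud(name):
    im,d=arm.get_image(name);p=arm.camera_params(name)
    f=im.shape[0]/2/np.tan(np.radians(p['vfov'])/2)
    v,u=np.mgrid[:400,:640]
    c=np.stack([(u-p['cx'])/f*d,(v-p['cy'])/f*d,d],-1)
    Rm=R.from_rotvec(np.ravel(p['rvec'])).as_matrix()
    w=(c-np.ravel(p['tvec']))@Rm
    w[d==0]=np.nan
    return im,d,w
E
python3 - <<'E'
from h import *
o=arm.get_obs();print(o['tcp_pos'],o['tcp_rot'],o['time_s'])
for n in['scene','top']:
    im,d,w=cloud(n);cv2.imwrite(f'pics/{n}0.png',im);np.savez(f'{n}0.npz',im=im,w=w)
    for q in['press','wing','head','tub','cup','stick','spare','coupon']:
        for b in arm.boxes_of(n,q)[:3]:
            u,v=int(b['at'][0]*640),int(b['at'][1]*400);print(n,q,round(b['conf'],2),u,v,w[v,u].round(3))
print(arm.get_obs()['time_s'])
E
```

```text
[0.23746626 0.68479581 0.40382505] [-5.21828718e-01 -3.09784222e+00  2.45684653e-03] 0.0
scene press 0.82 157 231 [ 0.638 -0.449  0.047]
scene press 0.8 340 215 [ 0.618 -0.014  0.082]
scene press 0.61 457 192 [0.405 0.342 0.015]
scene wing 0.75 152 205 [ 0.634 -0.448  0.119]
scene wing 0.69 470 167 [0.447 0.344 0.121]
scene wing 0.52 349 194 [0.592 0.007 0.125]
scene head 0.69 252 159 [ 0.414 -0.244  0.122]
scene head 0.68 151 203 [ 0.635 -0.449  0.125]
scene head 0.65 469 165 [0.445 0.341 0.126]
scene tub 0.87 281 230 [ 0.61  -0.157  0.03 ]
scene cup 0.96 398 204 [0.485 0.155 0.025]
scene stick 0.72 357 258 [0.682 0.026 0.003]
scene stick 0.64 343 215 [ 0.609 -0.006  0.076]
scene spare 0.59 382 193 [0.425 0.12  0.022]
scene coupon 0.74 351 226 [0.601 0.016 0.037]
top press 0.79 306 211 [ 0.555 -0.008  0.041]
top press 0.74 174 262 [0.409 0.336 0.01 ]
top press 0.61 397 282 [ 0.381 -0.253  0.017]
top wing 0.66 305 195 [ 0.579 -0.006  0.127]
top wing 0.64 258 260 [0.422 0.112 0.027]
top wing 0.42 400 270 [ 0.404 -0.244  0.125]
top head 0.73 479 183 [ 0.627 -0.438  0.13 ]
top head 0.67 288 195 [0.595 0.042 0.046]
top head 0.65 159 248 [0.431 0.338 0.14 ]
top tub 0.59 364 176 [ 0.667 -0.161  0.001]
top cup 0.71 244 223 [0.522 0.16  0.002]
top stick 0.63 286 171 [0.671 0.054 0.006]
top spare 0.65 259 259 [0.425 0.11  0.022]
top coupon 0.68 247 224 [0.519 0.151 0.005]
top coupon 0.62 302 210 [0.558 0.003 0.036]
0.9
```

View pics/scene0.png

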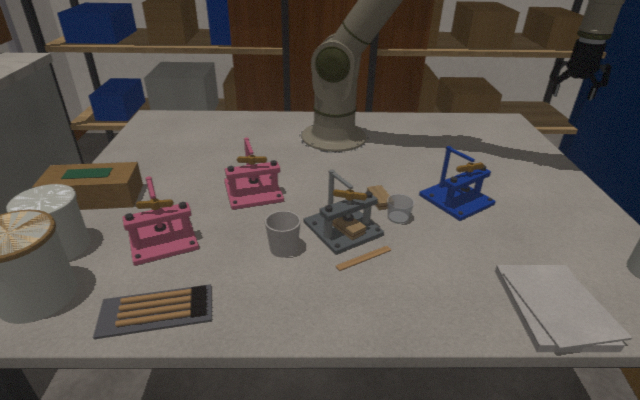

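View pics/top0.png

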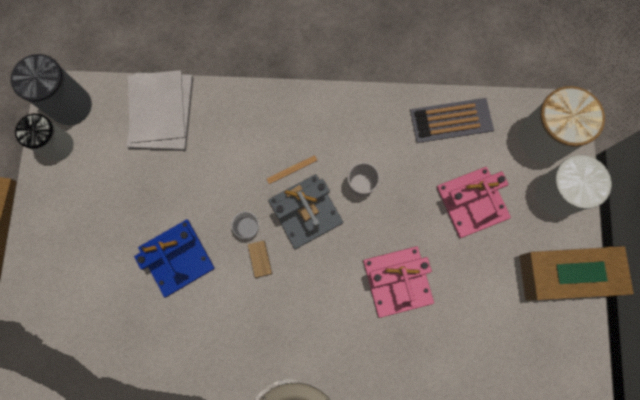

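The grey press is at about (342,220) in scene and (305,210) in top; the pink and blue ones are look-alikes. The tub is at (283,233) in scene, the cup at (399,208), the stick at (364,258) and the spare at (378,196).

Run:
```python
from h import *
for n in['scene','top']:
    z=np.load(n+'0.npz');im,w=z['im'],z['w']
    near=(abs(w[...,0]-.57)<.13)&(abs(w[...,1]-0)<.12)
    hsv=cv2.cvtColor(im,cv2.COLOR_BGR2HSV)
    def rep(name,m):
        p=w[m]
        if len(p)<5: print(n,name,len(p));return
        (c,s,a)=cv2.minAreaRect(p[:,:2].astype(np.float32)*1000)
        print(n,name,len(p),'mean',p.mean(0).round(4),'rect',np.round(c,1),np.round(s,1),round(a,1),'z',np.percentile(p[:,2],[5,50,95]).round(4))
    Z=w[...,2]
    rep('beamtop',near&(Z>.088)&(Z<.097)&(hsv[...,1]<70))
    rep('bolts',near&(Z>.099)&(Z<.106)&(hsv[...,1]<70))
    rep('arm',near&(Z>.138)&(Z<.15)&(hsv[...,1]<70))
    rep('base',near&(Z>.008)&(Z<.018)&(hsv[...,1]<70))
    rep('brass',near&(Z>.105)&(Z<.16)&(hsv[...,1]>110))
    rep('plate',near&(Z>.1))
    ys,xs=np.where(near&(Z>.09)); y0,y1,x0,x1=ys.min()-12,ys.max()+45,xs.min()-20,xs.max()+20
    print(n,y0,x0); cv2.imwrite(f'pics/{n}c.png',cv2.resize(im[y0:y1,x0:x1],None,fx=5,fy=5,interpolation=cv2.INTER_CUBIC)[:600,:800])
a=cv2.imread('pics/scenec.png');b=cv2.imread('pics/topc.png')
h=max(a.shape[0],b.shape[0]);o=np.zeros((h,a.shape[1]+b.shape[1],3),np.uint8);o[:a.shape[0],:a.shape[1]]=a;o[:b.shape[0],a.shape[1]:]=b
s=min(800/o.shape[1],600/h);cv2.imwrite('pics/both.png',cv2.resize(o,None,fx=s,fy=s))
```

```text
scene beamtop 466 mean [5.886e-01 2.000e-04 9.150e-02] rect [586.3   3.6] [128.  123.6] 71.9 z [0.0888 0.0916 0.0941]
scene bolts 76 mean [ 0.5709 -0.0052  0.1018] rect [571.8   9.2] [109.8 110.6] 83.9 z [0.0994 0.1018 0.1044]
scene arm 111 mean [ 0.5474 -0.013   0.142 ] rect [545.7 -12.8] [94.1 12.2] 31.4 z [0.1387 0.1424 0.1444]
scene base 1120 mean [ 0.5931 -0.0056  0.0135] rect [579.1  -5.2] [159.5 260.1] 14.8 z [0.0098 0.0136 0.0164]
scene brass 224 mean [0.5843 0.0095 0.1194] rect [583.7   9. ] [79.5 19.6] 86.4 z [0.1103 0.1203 0.1262]
scene plate 516 mean [ 0.5667 -0.002   0.1222] rect [575.8  -4.1] [114.5 114.4] 68.3 z [0.1016 0.1214 0.1433]
scene 157 300
top beamtop 605 mean [0.577  0.0064 0.0927] rect [568.2 -41.2] [107.2 220.4] 31.1 z [0.0891 0.0927 0.0963]
top bolts 72 mean [0.5739 0.0085 0.1023] rect [569.4   8.4] [106.8 114.4] 80.0 z [0.0996 0.1022 0.1055]
top arm 153 mean [ 0.5418 -0.0154  0.144 ] rect [543.1 -15.2] [92.4 11.8] 30.3 z [0.1401 0.1438 0.1479]
top base 1514 mean [ 0.5437 -0.013   0.0142] rect [569.6   3.1] [241.1 241.2] 4.3 z [0.0101 0.0144 0.0175]
top brass 107 mean [0.577  0.0055 0.1245] rect [576.7   5.4] [80.1 16.7] 81.7 z [0.1179 0.125  0.1293]
top plate 382 mean [ 0.5602 -0.0025  0.1284] rect [573.9  -6. ] [115.8 111.9] 68.1 z [0.1013 0.1269 0.147 ]
top 167 252
```

View pics/both.png

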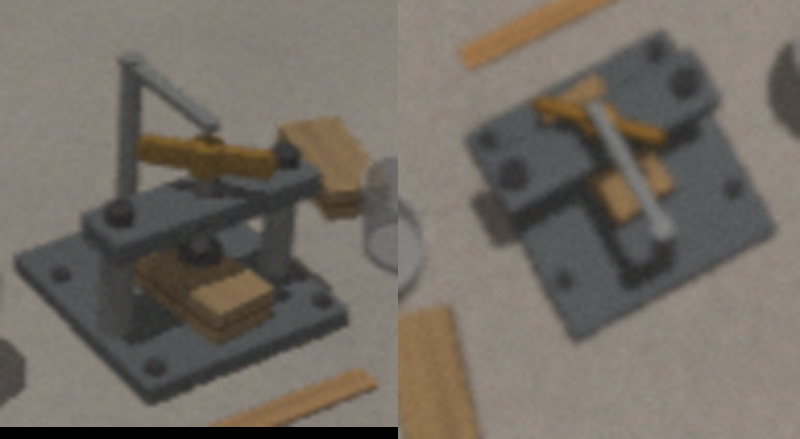

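The crop shows the keeper arm running from its free end (590,108) to the post at (663,228). The brass wing passes under it, from (537,103) to (662,137). That gives:
- **Screw axis:** about (0.5795, 0.007).
- **Press yaw:** about 211°.
- **Wing joint:** about 0.36 rad; the wing height agrees.

Plan: keep the gripper shut with its y axis along press x and push the wing round at a radius of 36 mm. I'll start at press angle -70° and use two strokes.

```bash
python3 -m inch '[[0.436,-0.91,0,0,0,-0.074,1],[0.436,-0.91,0,0,0,-0.074,1],[0.436,-0.91,0,0,0,-0.074,1]]'
python3 -m inch '[[0.436,-0.91,0,0,0,-0.074,1],[0.436,-0.91,0,0,0,-0.074,1],[0.436,-0.91,0,0,0,-0.074,1]]' >/dev/null
python3 -m inch '[[0.436,-0.91,0,0,0,-0.074,1],[0.436,-0.91,0,0,0,-0.074,1],[0.436,-0.91,0,0,0,-0.074,1]]' >/dev/null
python3 -m inch '[[0.436,-0.91,0,0,0,-0.074,1],[0.436,-0.91,0,0,0,-0.074,1],[0.436,-0.91,0,0,0,-0.074,1]]' >/dev/null
python3 -m inch '[[0.436,-0.91,0,0,0,-0.074,1],[0.436,-0.91,0,0,0,-0.074,1],[0.436,-0.91,0,0,0,-0.074,1]]' >/dev/null
python3 -m inch '[[0.436,-0.91,0,0,0,-0.074,1],[0.436,-0.91,0,0,0,-0.074,1],[0.436,-0.91,0,0,0,-0.074,1]]' >/dev/null
python3 -m inch '[[0.436,-0.91,0,0,0,0,1],[0.436,-0.91,0,0,0,0,1],[0.436,-0.91,0,0,0,0,1]]' >/dev/null
python3 -m inch '[[0.436,-0.91,0,0,0,0,1],[0.436,-0.91,0,0,0,0,1],[0.436,-0.91,0,0,0,0,1]]' >/dev/null
python3 -m inch '[[0.436,-0.91,0,0,0,0,1],[0.436,-0.91,0,0,0,0,1],[0.436,-0.91,0,0,0,0,1],[0.436,-0.91,0,0,0,0,1],[0.436,-0.91,0,0,0,0,1]]'
cat >> h.py <<'E'
C=np.array([.5795,.007]);YAW=np.radians(211)
def P(deg,r=.036):
    a=YAW+np.radians(deg);return C+r*np.array([np.cos(a),np.sin(a)])
def rows(degs,r=.036,start=None):
    p=arm.get_obs()['tcp_pos'][:2] if start is None else P(start,r)
    print([(d,*((P(d,r)-p)/.08).round(2)) for d in degs])
E
python3 - <<'E'
from h import *
o=arm.get_obs();T=R.from_rotvec(o['tcp_rot']).as_matrix()
print(o['tcp_pos'],T.round(3),np.degrees(np.arctan2(T[1,1],T[0,1])),o['wrist_force'],o['grip_width'],o['q'])
print((P(-70)-o['tcp_pos'][:2])/.08,(.279-o['tcp_pos'][2])/.08)
cv2.imwrite('pics/w1.png',arm.get_image('wrist')[0])
E
```

```text
time_s: 1.15
tcp_pos: [0.2772, 0.6059, 0.4047]
tcp_rot: [0.711, 3.056, -0.007]
wrist_force: [0.9, -1.1, 0.0]
grip_width: 0.605
finger_force: 0.0
time_s: 3.32
tcp_pos: [0.5515, 0.0304, 0.4046]
tcp_rot: [-1.549, -2.733, -0.0]
wrist_force: [-0.6, 0.2, -0.7]
grip_width: 0.002
finger_force: 0.0
[0.55145184 0.03041747 0.40457959] [[-0.514  0.858 -0.   ]
 [ 0.858  0.514  0.   ]
 [ 0.    -0.    -1.   ]] 30.91683639535469 [-0.60835658  0.22557913 -0.67000466] 0.0016159739208747343 [-0.32786493  0.3993291   0.23411383  2.00837167 -0.13337108  0.74852063
  0.52604464]
[ 0.00088632 -0.0095242 ] -1.5697448643610625
```

View pics/w1.png

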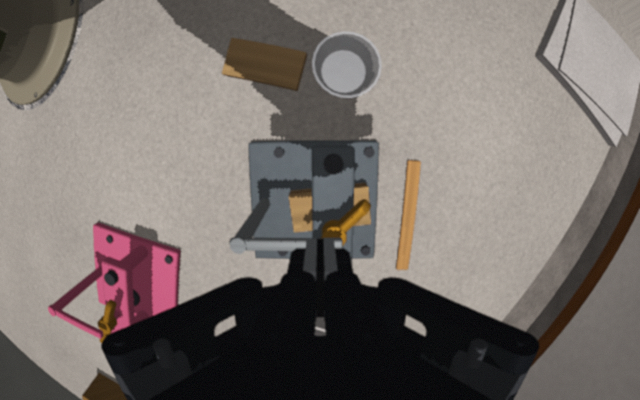

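The wrist view shows the tips about (320,240) on the press's -y side, with the keeper arm to the left. Wing B points from (335,232) to (365,205), as expected. I'll descend now.

```bash
python3 -m inch '[[0,0,-0.4,0,0,0,1],[0,0,-0.785,0,0,0,1],[0,0,-0.785,0,0,0,1]]'
python3 -m inch '[[0,0,-0.2,0,0,0,1],[0,0,-0.4,0,0,0,1],[0,0,-0.6,0,0,0,1],[0,0,-0.785,0,0,0,1],[0,0,-0.785,0,0,0,1],[0,0,-0.785,0,0,0,1]]'
python3 - <<'E'
from h import *
rows(range(-80,-160,-10),start=-70)
rows(range(-160,-240,-10),start=-150)
rows(range(-240,-310,-10),start=-230)
E
```

```text
time_s: 3.62
tcp_pos: [0.5497, 0.0318, 0.3379]
tcp_rot: [-1.542, -2.731, 0.006]
wrist_force: [-0.5, -0.7, -0.3]
grip_width: -0.001
finger_force: 0.0
time_s: 4.12
tcp_pos: [0.5515, 0.0307, 0.2797]
tcp_rot: [-1.547, -2.733, 0.0]
wrist_force: [0.2, -0.6, 0.2]
grip_width: 0.002
finger_force: 0.0
[(-80, np.float64(0.05), np.float64(0.06)), (-90, np.float64(0.12), np.float64(0.1)), (-100, np.float64(0.19), np.float64(0.14)), (-110, np.float64(0.26), np.float64(0.16)), (-120, np.float64(0.34), np.float64(0.17)), (-130, np.float64(0.42), np.float64(0.16)), (-140, np.float64(0.5), np.float64(0.14)), (-150, np.float64(0.57), np.float64(0.11))]
[(-160, np.float64(0.07), np.float64(-0.04)), (-170, np.float64(0.12), np.float64(-0.1)), (-180, np.float64(0.17), np.float64(-0.16)), (-190, np.float64(0.2), np.float64(-0.23)), (-200, np.float64(0.22), np.float64(-0.31)), (-210, np.float64(0.23), np.float64(-0.39)), (-220, np.float64(0.23), np.float64(-0.46)), (-230, np.float64(0.21), np.float64(-0.54))]
[(-240, np.float64(-0.03), np.float64(-0.07)), (-250, np.float64(-0.08), np.float64(-0.14)), (-260, np.float64(-0.13), np.float64(-0.19)), (-270, np.float64(-0.19), np.float64(-0.24)), (-280, np.float64(-0.26), np.float64(-0.27)), (-290, np.float64(-0.34), np.float64(-0.3)), (-300, np.float64(-0.42), np.float64(-0.3))]
```

```bash
python3 -m inch '[[0.05,0.06,0,0,0,0,1],[0.12,0.10,0,0,0,0,1],[0.19,0.14,0,0,0,0,1],[0.26,0.16,0,0,0,0,1],[0.34,0.17,0,0,0,0,1]]'
python3 -m inch '[[0.08,-0.01,0,0,0,0,1],[0.16,-0.03,0,0,0,0,1],[0.23,-0.06,0,0,0,0,1]]'
python3 - <<'E'
from h import *
o=arm.get_obs();p=o['tcp_pos'][:2]-C;print(np.degrees(np.arctan2(p[1],p[0]))-211,np.hypot(*p),o['wrist_force'],o['wrist_torque'])
im=arm.get_image('scene')[0];cv2.imwrite('pics/s2.png',cv2.resize(im[130:260,270:440],None,fx=4,fy=4,interpolation=cv2.INTER_CUBIC))
E
```

```text
time_s: 4.53
tcp_pos: [0.579, 0.0439, 0.2794]
tcp_rot: [-1.548, -2.733, 0.0]
wrist_force: [-1.9, -0.3, -0.4]
grip_width: -0.002
finger_force: 0.9
time_s: 4.78
tcp_pos: [0.5977, 0.0386, 0.2789]
tcp_rot: [-1.549, -2.733, 0.0]
wrist_force: [-1.4, 1.4, -0.9]
grip_width: -0.003
finger_force: 0.8
-150.97917131871176 0.0364675033154303 [-1.42274036  1.39248316 -0.9324535 ] [ 0.2162743   0.36893679 -0.04631247]
```

View pics/s2.png

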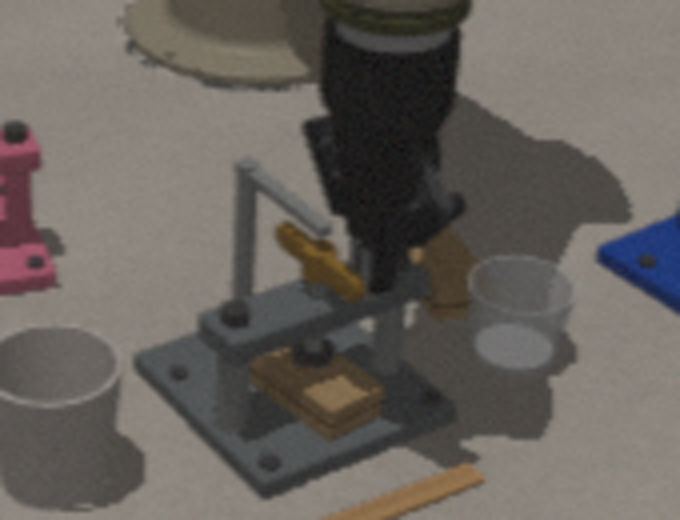

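The wing (about (320,262) in the crop) is turning ahead of the fingertip at roughly 2 N. I'll continue the stroke.

```bash
python3 -m inch '[[0.07,-0.04,0,0,0,0,1],[0.12,-0.1,0,0,0,0,1],[0.17,-0.16,0,0,0,0,1],[0.20,-0.23,0,0,0,0,1],[0.22,-0.31,0,0,0,0,1],[0.23,-0.39,0,0,0,0,1],[0.23,-0.46,0,0,0,0,1],[0.21,-0.54,0,0,0,0,1]]'
python3 -m inch '[[-0.03,-0.07,0,0,0,0,1],[-0.08,-0.14,0,0,0,0,1],[-0.13,-0.19,0,0,0,0,1],[-0.19,-0.24,0,0,0,0,1],[-0.26,-0.27,0,0,0,0,1],[-0.34,-0.29,0,0,0,0,1],[-0.34,-0.29,0,0,0,0,1]]'
python3 - <<'E'
from h import *
o=arm.get_obs();p=o['tcp_pos'][:2]-C;print(np.degrees(np.arctan2(p[1],p[0]))-211,np.hypot(*p),o['wrist_force'])
im=arm.get_image('scene')[0];cv2.imwrite('pics/s3.png',cv2.resize(im[130:260,270:440],None,fx=4,fy=4,interpolation=cv2.INTER_CUBIC))
E
```

```text
time_s: 5.5
tcp_pos: [0.6142, -0.0054, 0.2792]
tcp_rot: [1.549, 2.732, 0.001]
wrist_force: [0.8, 2.3, -0.1]
grip_width: -0.0
finger_force: 0.8
time_s: 6.08
tcp_pos: [0.5851, -0.0284, 0.2791]
tcp_rot: [-1.549, -2.732, 0.002]
wrist_force: [-0.6, -0.8, 1.1]
grip_width: -0.002
finger_force: 0.2
-291.96154059791235 0.03589108344047392 [-0.63912441 -0.84061885  1.10590257]
```

View pics/s3.png

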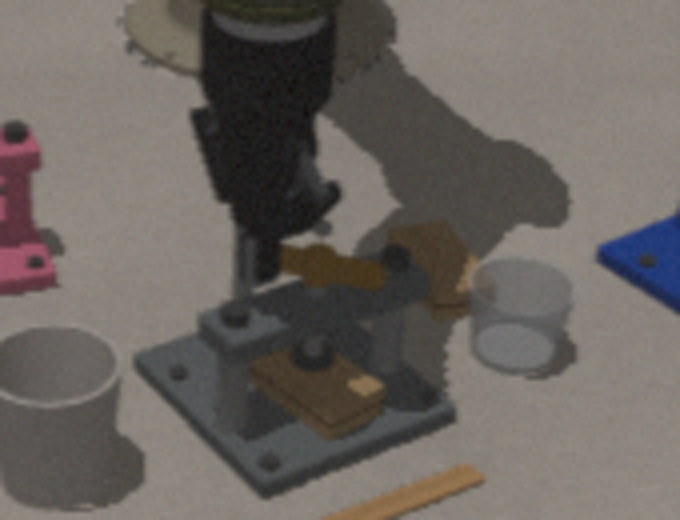

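Finger is at about +68°; wing B is just ahead of it. I'll back off, lift over the keeper and measure the wing.

```bash
python3 -m inch '[[0.05,0.01,0,0,0,0,1],[0.05,0.01,0.4,0,0,0,1],[0.05,0.01,0.8,0,0,0,1],[0.05,0.01,1,0,0,0,1],[0.05,0.01,1,0,0,0,1]]'
python3 -m inch '[[-0.35,0.81,0,0,0,0,1],[-0.35,0.81,0,0,0,0,1],[-0.35,0.81,0,0,0,0,1],[-0.35,0.81,0,0,0,0,1]]'
python3 - <<'E'
from h import *
o=arm.get_obs();p=o['tcp_pos'][:2]-C;print(np.degrees(np.arctan2(p[1],p[0]))-211+360,np.hypot(*p))
for n in ['scene','top']:
    im,d,w=cloud(n);h=cv2.cvtColor(im,cv2.COLOR_BGR2HSV)
    m=(np.hypot(w[...,0]-C[0],w[...,1]-C[1])<.05)&(w[...,2]>.1)&(w[...,2]<.13)&(h[...,1]>110)
    q=w[m];r=cv2.minAreaRect((q[:,:2]*1000).astype(np.float32));x=np.linalg.svd(q[:,:2]-q[:,:2].mean(0),full_matrices=False)[2][0]
    print(n,len(q),r,'wing press deg',(np.degrees(np.arctan2(x[1],x[0]))-211)%180,q[:,2].mean(),np.percentile(q[:,2],95))
E
```

```text
time_s: 6.55
tcp_pos: [0.5918, -0.027, 0.3627]
tcp_rot: [1.546, 2.729, 0.004]
wrist_force: [0.8, -0.7, -0.6]
grip_width: -0.0
finger_force: 0.0
time_s: 6.88
tcp_pos: [0.5622, 0.0398, 0.3584]
tcp_rot: [-1.543, -2.735, 0.001]
wrist_force: [0.5, -0.6, -0.5]
grip_width: -0.001
finger_force: 0.0
266.78653594872645 0.03704331095709207
scene 225 ((583.491943359375, 7.790157318115234), (80.35337829589844, 16.757179260253906), 73.69221496582031) wing press deg 39.92998589639791 0.11509105193378871 0.1218134933628001
top 59 ((571.1639404296875, -5.808979034423828), (54.27882385253906, 12.462242126464844), 72.51297760009766) wing press deg 44.31891966503554 0.11960271975687078 0.12476711700789123
```

```bash
python3 -m inch '[[0,0,-0.4,0,0,0,1],[0,0,-0.7,0,0,0,1],[0,0,-1,0,0,0,1],[0,0,-1,0,0,0,1],[0,0,-1,0,0,0,1]]'
python3 - <<'E'
from h import *
o=arm.get_obs();p=o['tcp_pos'][:2]-C;a=np.degrees(np.arctan2(p[1],p[0]))-211+360;print(a,np.hypot(*p))
rows(range(260,180,-10))
rows(range(180,130,-10),start=190)
E
```

```text
time_s: 7.4
tcp_pos: [0.5628, 0.0366, 0.2782]
tcp_rot: [-1.55, -2.73, 0.003]
wrist_force: [0.7, -0.6, -0.1]
grip_width: 0.0
finger_force: 0.0
268.4541562588752 0.034003865390402115
[(260, np.float64(0.05), np.float64(0.05)), (250, np.float64(0.12), np.float64(0.07)), (240, np.float64(0.2), np.float64(0.08)), (230, np.float64(0.28), np.float64(0.07)), (220, np.float64(0.36), np.float64(0.06)), (210, np.float64(0.43), np.float64(0.02)), (200, np.float64(0.49), np.float64(-0.02)), (190, np.float64(0.55), np.float64(-0.07))]
[(180, np.float64(0.05), np.float64(-0.06)), (170, np.float64(0.08), np.float64(-0.13)), (160, np.float64(0.1), np.float64(-0.21)), (150, np.float64(0.11), np.float64(-0.29)), (140, np.float64(0.1), np.float64(-0.37))]
```

```bash
python3 -m inch '[[0.05,0.05,0,0,0,0,1],[0.12,0.07,0,0,0,0,1],[0.20,0.08,0,0,0,0,1],[0.28,0.07,0,0,0,0,1],[0.36,0.06,0,0,0,0,1],[0.43,0.02,0,0,0,0,1],[0.49,-0.02,0,0,0,0,1],[0.55,-0.07,0,0,0,0,1]]'
python3 -m inch '[[0.05,-0.06,0,0,0,0,1],[0.08,-0.13,0,0,0,0,1],[0.10,-0.21,0,0,0,0,1],[0.11,-0.29,0,0,0,0,1],[0.10,-0.37,0,0,0,0,1],[0.10,-0.37,0,0,0,0,1]]'
python3 - <<'E'
from h import *
o=arm.get_obs();p=o['tcp_pos'][:2]-C;a=np.degrees(np.arctan2(p[1],p[0]))-211+360;print(a,np.hypot(*p),o['wrist_force'])
rows([136,132,128,124,120,116])
im,d,w=cloud('scene');h=cv2.cvtColor(im,cv2.COLOR_BGR2HSV)
m=(np.hypot(w[...,0]-C[0],w[...,1]-C[1])<.05)&(w[...,2]>.1)&(w[...,2]<.13)&(h[...,1]>110)
q=w[m];x=np.linalg.svd(q[:,:2]-q[:,:2].mean(0),full_matrices=False)[2][0]
print(len(q),(np.degrees(np.arctan2(x[1],x[0]))-211)%180)
E
```

```text
time_s: 8.07
tcp_pos: [0.6071, 0.0321, 0.2791]
tcp_rot: [-1.549, -2.733, -0.0]
wrist_force: [-2.1, 1.3, -0.1]
grip_width: 0.002
finger_force: 1.0
time_s: 8.57
tcp_pos: [0.6146, 0.0005, 0.2792]
tcp_rot: [1.551, 2.731, -0.001]
wrist_force: [0.1, 0.3, -0.3]
grip_width: 0.0
finger_force: 0.3
138.44862605845907 0.03574120880191478 [ 0.07814616  0.32205563 -0.25223915]
[(136, np.float64(-0.0), np.float64(-0.02)), (132, np.float64(-0.01), np.float64(-0.05)), (128, np.float64(-0.02), np.float64(-0.08)), (124, np.float64(-0.03), np.float64(-0.11)), (120, np.float64(-0.05), np.float64(-0.14)), (116, np.float64(-0.06), np.float64(-0.16))]
18 101.92330760930338
```

```bash
python3 -m inch '[[0,-0.02,0,0,0,0,1],[-0.01,-0.035,0,0,0,0,1],[-0.01,-0.05,0,0,0,0,1],[-0.01,-0.05,0,0,0,0,1]]' | grep -E 'pos|force'
python3 -m inch '[[-0.005,-0.015,0,0,0,0,1],[-0.01,-0.03,0,0,0,0,1],[-0.01,-0.03,0,0,0,0,1]]'| grep -E 'pos|force'
python3 -m inch '[[-0.005,-0.015,0,0,0,0,1],[-0.01,-0.03,0,0,0,0,1],[-0.01,-0.03,0,0,0,0,1]]'| grep -E 'pos|force'
```

```text
tcp_pos: [0.6138, -0.0013, 0.2791]
wrist_force: [-0.8, 1.9, 0.5]
finger_force: 0.5
tcp_pos: [0.613, -0.0039, 0.2791]
wrist_force: [0.3, 0.7, -0.9]
finger_force: 0.6
tcp_pos: [0.6122, -0.0066, 0.2791]
wrist_force: [-0.2, 0.8, -0.0]
finger_force: 0.5
```

```bash
python3 -m inch '[[-0.005,-0.015,0,0,0,0,1],[-0.01,-0.03,0,0,0,0,1],[-0.01,-0.03,0,0,0,0,1]]'| grep -E 'pos|force'
python3 -m inch '[[-0.005,-0.015,0,0,0,0,1],[-0.015,-0.03,0,0,0,0,1],[-0.015,-0.03,0,0,0,0,1]]'| grep -E 'pos|force'
python3 - <<'E'
from h import *
o=arm.get_obs();p=o['tcp_pos'][:2]-C;print(np.degrees(np.arctan2(p[1],p[0]))-211+360,np.hypot(*p),o['wrist_force'])
for n in['scene','top']:
    im,d,w=cloud(n);h=cv2.cvtColor(im,cv2.COLOR_BGR2HSV)
    m=(np.hypot(w[...,0]-C[0],w[...,1]-C[1])<.05)&(w[...,2]>.1)&(w[...,2]<.13)&(h[...,1]>110)
    q=w[m];x=np.linalg.svd(q[:,:2]-q[:,:2].mean(0),full_matrices=False)[2][0]
    print(len(q),(np.degrees(np.arctan2(x[1],x[0]))-211)%180)
E
```

```text
tcp_pos: [0.6114, -0.009, 0.2791]
wrist_force: [0.2, 0.9, 0.5]
finger_force: 0.5
tcp_pos: [0.6106, -0.0104, 0.2791]
wrist_force: [1.6, 4.4, -1.7]
finger_force: 1.9
119.81301245142686 0.03561304040804746 [ 1.57770253  4.35920037 -1.7271687 ]
83 92.97746697560729<stdin>:6: RuntimeWarning: Mean of empty slice.
  ret = um.true_divide(
Traceback (most recent call last):
IndexError: index 0 is out of bounds for axis 0 with size 0
```

The force has jumped to 4.7 N and the finger is at the predicted home angle, so the screw is at its stop. One more tiny nudge, then back off and lift.

```bash
python3 -m inch '[[-0.005,-0.012,0,0,0,0,1],[-0.005,-0.012,0,0,0,0,1],[-0.005,-0.012,0,0,0,0,1]]'| grep -E 'pos|force'
python3 -m inch '[[0.06,0.12,0,0,0,0,1],[0.06,0.12,0.4,0,0,0,1],[0.06,0.12,1,0,0,0,1],[0.06,0.12,1,0,0,0,1]]'| grep -E 'pos|force'
python3 -m inch '[[-0.5,0.5,1,0,0,0,1],[-0.8,1,1,0,0,0,1],[-1,1,1,0,0,0,1],[-1,1,1,0,0,0,1]]'| grep -E 'pos|force'
python3 -m inch '[[-0.3,0.5,0,0,0,0,1],[-0.3,1,0,0,0,0,1],[-0.3,1,0,0,0,0,1],[-0.3,1,0,0,0,0,1]]'| grep -E 'pos|force'
python3 -m inch '[[-0.3,0.5,0,0,0,0,1],[-0.3,1,0,0,0,0,1],[-0.3,1,0,0,0,0,1],[-0.3,1,0,0,0,0,1]]'| grep -E 'pos|force'
python3 - <<'E'
from h import *
for n in['scene','top']:
    im,d,w=cloud(n);h=cv2.cvtColor(im,cv2.COLOR_BGR2HSV)
    if n=='scene':cv2.imwrite('pics/s9.png',cv2.resize(im[130:280,260:440],None,fx=4,fy=4,interpolation=cv2.INTER_CUBIC))
    m=(np.hypot(w[...,0]-C[0],w[...,1]-C[1])<.05)&(w[...,2]>.1)&(w[...,2]<.13)&(h[...,1]>110)
    q=w[m]
    if len(q)<10: continue
    x=np.linalg.svd(q[:,:2]-q[:,:2].mean(0),full_matrices=False)[2][0]
    print(n,len(q),(np.degrees(np.arctan2(x[1],x[0]))-211)%180,cv2.minAreaRect((q[:,:2]*1000).astype(np.float32)),np.percentile(q[:,2],95))
E
```

```text
tcp_pos: [0.6104, -0.0107, 0.2792]
wrist_force: [3.4, 7.2, -2.1]
finger_force: 3.2
tcp_pos: [0.6159, -0.0029, 0.3643]
wrist_force: [0.9, -0.9, 1.2]
finger_force: 0.0
tcp_pos: [0.5321, 0.0801, 0.4411]
wrist_force: [-0.4, -0.2, -1.2]
finger_force: 0.0
tcp_pos: [0.5101, 0.1604, 0.4392]
wrist_force: [0.4, -0.4, 0.0]
finger_force: 0.0
tcp_pos: [0.4866, 0.2392, 0.4388]
wrist_force: [-0.7, -0.7, -0.6]
finger_force: 0.0
scene 186 89.54611189225903 ((583.9107055664062, 8.666160583496094), (17.21118927001953, 77.51944732666016), 38.31642532348633) 0.11926392191166484
top 100 90.3641312797278 ((577.7159423828125, 7.0692901611328125), (9.619641304016113, 79.5190200805664), 32.19652557373047) 0.1226458763619974
```

View pics/s9.png

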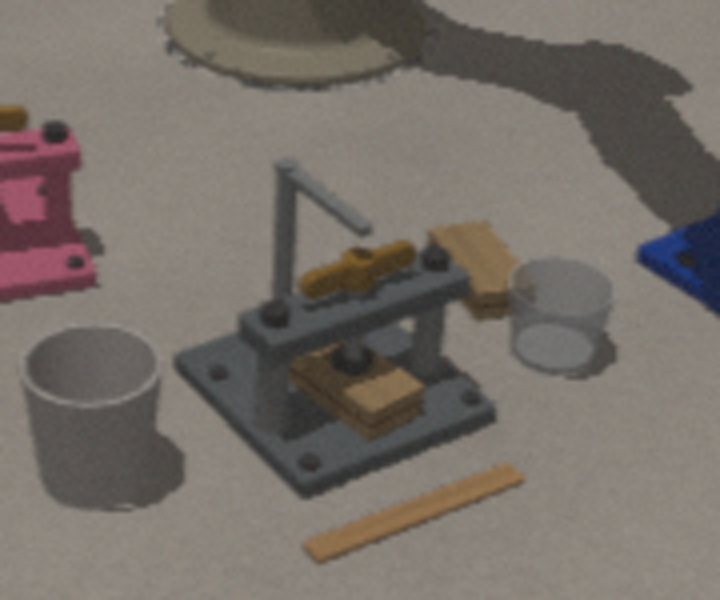

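The wings lie along the beam (90°, home) at about (358,270) in the crop. The foot is on the coupon at (352,358), and the tub, cup, stick and spare look undisturbed.

```bash
python3 -c "
from workcell import arm
print(arm.hand_in())"
```

```text
the job is handed in; nothing more can be done
None
```

The wing screw is home against its stop: the wings measure about 90° (along press y), the last push reached about 8 N, the coupon and surrounding things look unmoved, and the job is handed in, though `hand_in()` returned no verdict.

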